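# Free the rusted bolt and take out the sander's catch tray

## Task

The bolt that locks the catch tray under the disc sander has rusted stiff: work it with short back-and-forth strokes until it runs, and draw it all the way back. Then pull the tray by its front bar right out of the housing onto the bench and let go of it, take it again by its bridge handle, and set it down gently in the middle of the wooden stand. Keep the tray level so the shell caps stay in it, leave the bolt drawn, and do not disturb the shell bowl and the tin.

Things in the scene. Friction and masses are not known exactly. Their poses are not given: they have to be found in the camera images.
- station: Fixed disc sander: grey chip housing 172 deep, 222 wide, 104 mm high; motor and disc on top, up to 245 mm high, 25 mm or more behind the front face. Origin: on the bench, mid of the front mouth; the front face is x = 0, +x goes into the housing. The tray comes out along -x, the bolt draws back along -y. A wooden packer 18 mm high (x -110 to -5, y -260 to -108 mm) carries the bolt.
- bolt (a joint): Bolt travel, m: 0 shot, 0.065 drawn fully (stop), along the station's -y; stays where left. Sliding takes 7 to 11 N. Rust scale binds it solid at three places 10 mm apart, the first 7 to 16 mm from shot (unknown); no harder pull passes them. Easing it back 7 mm or a little more drops the scale; the next pull goes about 10 mm past where it bound. After three back strokes it runs free.
- bolt_tip (a point): Tip of the bolt's rusted round rod, 16 mm thick, which runs along the station's y, 36 mm above the bench and 72 mm in front of the housing face, through two straps (tops 50 mm above the bench) and through the eye on the tray's front. The tip is out of the eye from a travel of about 0.035; fully drawn it stands clear of the tray's path.
- bolt_handle (a point): Grasp point on the bolt's upright rusted handle, which slides with the bolt: a plain stem 14 mm along y by 18 mm along x (station axes), vertical. The point lies on its centre line 96 mm above the bench; the stem is free from 52 mm up to its top at 119 mm above the bench. Pinch it along y from above.
- tray: Loose sheet-steel catch tray, 130 (x) x 180 (y) x 45 mm high, 4 mm walls, 0.4 to 0.65 kg, three loose shell caps in it. Origin: underside centre. Starts on the bench in the housing, axes along the station's, front (-x) wall 45 mm out of the mouth, 6 mm play each side. An eye on the front (26 mm square hole at x -92, y -70, z 36, out to x -113 mm) takes the bolt.
- tray_bar (a point): Middle of the tray's front pull bar: a round bar 12 mm thick along the tray's y, free length 60 mm, 45 mm in front of the front wall and 35 mm above the tray's underside; the tray would swing on it if lifted by it. Pinch it along x from above, the fingers opened to about 45 mm or less, or hook it.
- tray_bridge (a point): Middle of the tray's bridge handle, over the centre of mass: a flat bar along the tray's x, 100 mm long, 14 mm wide (y) and 10 mm high, its middle 69 mm above the tray's underside, open space below and at both sides. Under the housing's roof until the tray is drawn out 90 mm or more. Pinch it along y from above.
- cap0: Loose sawn shell cap lying in the tray, a brown dome 46 mm across and 16 mm high. Origin: underside centre.
- cap1: Another such shell cap in the tray.
- cap2: A third such shell cap in the tray.
- stand: Fixed low stand of light boards, 240 x 240 mm, flat top 40 mm above the bench. Origin: centre of its underside, on the bench.
- bowl: Loose half coconut shell, a bowl 116 mm across and 58 mm high, standing on the bench. Origin: underside centre. To be left alone.
- tin: Loose closed tin, 68 mm across and 100 mm high, standing on the bench. Origin: underside centre. To be left alone.

How it is judged:
On the way, in this order (a step that is already met when the one before it is completed fails the run):
1. The bolt has been worked free and is drawn back to its end (value of joint bolt above 0.058 m), for 0.2 s.
2. The tray stands on the bench, right out of the housing, let go (x of tray in the frame of station below -0.062 m and height (world z) of tray below 0.006 m and contact force between the fingers and tray below 0.1 N and linear speed of tray below 0.02 m/s), for 0.2 s.
3. The tray, held, has been lowered to within 12 mm of the stand's top (x of tray in the frame of stand between -0.045 and 0.045 m and y of tray in the frame of stand between -0.045 and 0.045 m and z of tray in the frame of stand between 0.03 and 0.052 m and contact force between the fingers and tray above 1 N).
At the end, for the whole second after the job is handed in: The tray stands level and still on the stand, its centre within 45 mm of the stand's centre along each of the stand's axes, the three shell caps still in it; the bolt is still drawn back (55 mm or more of its 65 mm) (x of tray in the frame of stand between -0.045 and 0.045 m and y of tray in the frame of stand between -0.045 and 0.045 m and z of tray in the frame of stand between 0.035 and 0.045 m and angle between tray's own z axis and vertical below 0.06 rad and linear speed of tray below 0.02 m/s and value of joint bolt above 0.055 m and z of cap0 in the frame of tray between -0.003 and 0.035 m and horizontal distance between each of cap0, cap1, cap2 and tray below 0.115 m and z of cap1 in the frame of tray between -0.003 and 0.035 m and z of cap2 in the frame of tray between -0.003 and 0.035 m); the robot touches nothing.
It fails at once if The bowl was pushed more than 30 mm (distance of bowl from where it was at the start of the episode above 0.03 m).
It fails at once if The tin was pushed more than 30 mm (distance of tin from where it was at the start of the episode above 0.03 m).
It fails at once if The tray was tipped more than 20 degrees (angle between tray's own z axis and vertical above 0.35 rad).
It also fails if it takes over 72 s, if anything falls off the work surface, if the arm or the gripper's body presses on something with over 40 N, if the wrist force passes 120 N, or if a joint passes its speed limit or range.

## Robot

A 6-joint arm with a two-finger parallel gripper is mounted at the origin on the work surface. World frame = base frame: x ahead of the robot, y to its left, z up, the work surface at z = 0. Lengths are in m, angles in rad, forces in N, time in s.
With the tool pointing down it reaches from about 0.425 to 0.95 m from the base axis. Payload 3.5 kg.
Tool frame: the origin (TCP) lies on the centre line of the jaws, within the pads' length; the fingertips stand 14 mm ahead of it and the grasp point (between the pads) lies 5 mm behind it (ctrl.finger_overhang is the distance from the TCP to the fingertips, in m); z points along the fingers, y is the line along which they close (so a half turn about z gives the same grasp; the last joint's range is limited). The gripper opens to 85 mm and grips with 20 to 120 N. Pads are 22 mm wide; open, the fingers measure 114 mm over their backs; the gripper's body (76 mm by 85 mm) begins 54 mm behind the grasp point. The pads swing forward as they close: fully open they stand 13 mm farther back than shut.
Start: joints at [-1.407, 0.286, 1.577, -0, 1.279, -0.15], TCP at [0.208, -0.642, 0.245] pointing down, gripper open.
Joint ranges: [-2.77, 2.77], [-0.9, 2.22], [0.21, 2.48], [-1.53, 4.67], [0.24, 2.81], [-2.84, 2.84]. Speed limits (rad/s): [2.79, 2.79, 3.14, 3.14, 3.14, 3.14].

## Interface

Orientations are given as a unit quaternion [x, y, z, w].
In Python, from plant import ctrl gives the robot as it stands.
- The arm moves only by the tool send_rows, never from a script. Its argument "moves" is text: rows parted by semicolons, each of 7 numbers parted by spaces: the turn, a rotation vector about the tool's x, y, z in units of 360 degrees (1.0 is 360 degrees), then the shift along the tool's x, y, z in units of 20 cm (1.0 is 20 cm), then the gripper's target within -1 to 1 (fully open at 1, half-way at 0, shut at -1). A call has 1 to 12 rows; each row is the pose to reach, as a shift and turn from the pose commanded when the call began, along the tool's axes at that moment, turning the shorter way round; what a row does not reach only later rows make up. A row lasts 1/8 s, in which the tool goes at most 62.5 mm and 10.7 degrees, less where a joint would pass 70% of its speed; a pose out of reach is approached as far as the arm can. A call with a number of a shift or a turn outside -1 to 1 is refused whole. A call with a gripper value outside its range is refused whole. The fingers move at their own pace and stop on an object; "newtons" is the grip in N (left out, the last holds). Time passes only in rows, so rows that repeat a pose let the fingers close. It gives the time, the measured TCP pose, the force, the opening and the grip force at its end, in the units of the state.
- ctrl.get_state(): the state, without advancing time (a new reading comes with each control period).
- ctrl.read_camera(name): name is "side" or "top"; returns a dict with "image" (480x640x3 uint8, red, green, blue), "fovy" (degrees; the focal length in pixels is half the picture's height over the tangent of half this angle, whatever the lens; pixels are square), "cx", "cy" (the principal point, pixels), "distortion" ([k1, k2, p1, p2, k3] as OpenCV has them; the pictures are not rectified), "extrinsics" (4x4, takes a point from camera to world coordinates). Camera axes: x right, y up, looking along -z (the intrinsics and any distortion apply to the point x, -y, -z); pixel columns grow to the right and rows downward; lengths in m; the calibration is good to about 2 mm. A picture is of the moment at which its call begins. There is no depth.
- ctrl.sign_off(): hands the job in; it is judged then, once.
The state is a dict: "time": time; "qpos": joint angles; "dq": joint speeds; "joint_efforts": joint torques, N m; "eef_pos": TCP position; "tcp_rot": TCP orientation; "contact_force": force on the tool from outside, world axes, zero at the start; "wrist_torque": the same for the moment, N m; "opening": opening from 0.0 (shut) to 1.0 (fully open); "finger_force": force on a finger pad.
Only numpy, scipy, OpenCV 4.12 (cv2) and the standard library are available. Lean on these libraries where they do the work, as an engineer would, in place of code of your own. Each camera call takes 0.05 s, during which the arm holds its last target. There are 200 camera calls.

## Working session

There is one attempt and no reset: what is moved stays moved. The work goes in short steps, Python scripts to look and compute and a tool call to move; the robot and the scene stay as the last step left them, time stands still between calls to the robot, and variables do not carry over. Pictures are saved under pics/ and viewed, at most 10 in all, crops included, and the job is handed in when it is done.

Besides the shell and the picture viewer there is one more tool, called after "Call:" as name(argument=value, ...), one argument or row to a line, values as JSON. send_rows: Moves the arm, as the interface text tells. Its arguments: {"type":"object","properties":{"moves":{"type":"string"},"newtons":{"type":"number"}},"required":["moves"]}

```bash
ls; mkdir -p pics; python3 - <<'E'
from plant import ctrl
import cv2
s=ctrl.get_state()
print({k:s[k] for k in('time','eef_pos','tcp_rot','opening','contact_force')},ctrl.finger_overhang)
for n in('top','side'):
    c=ctrl.read_camera(n); cv2.imwrite(f'pics/{n}0.png',c['image'][:,:,::-1])
    print(n,c['fovy'],c['cx'],c['cy'],c['distortion'],c['extrinsics'])
E
```

```text
pics
{'time': 0.0, 'eef_pos': array([ 0.20825271, -0.64142651,  0.24392819]), 'tcp_rot': array([ 9.87722743e-01,  1.56212563e-01, -4.68391195e-06, -1.19123972e-03]), 'opening': 0.9997544541934098, 'contact_force': array([ 0.27559077, -0.11060203,  0.52506599])} 0.014
top 52.482132345018144 326.9401037005282 225.612661174679 [-0.01653349  0.          0.          0.          0.        ] [[-0.01833313  0.99072895 -0.13461069  0.40401674]
 [-0.99962465 -0.02090382 -0.0177086   0.00281932]
 [-0.0203583   0.13423551  0.99074031  1.12296609]
 [ 0.          0.          0.          1.        ]]
side 45.63170511890679 319.1465714853247 237.86846850149487 [-0.02009301  0.          0.          0.          0.        ] [[-8.64771588e-01  3.31831934e-01 -3.76905384e-01 -3.16465847e-04]
 [-5.01732781e-01 -5.39801638e-01  6.75927813e-01  9.46578638e-01]
 [ 2.08402897e-02  7.73628954e-01  6.33296079e-01  9.56082439e-01]
 [ 0.00000000e+00  0.00000000e+00  0.00000000e+00  1.00000000e+00]]
```

View pics/top0.png

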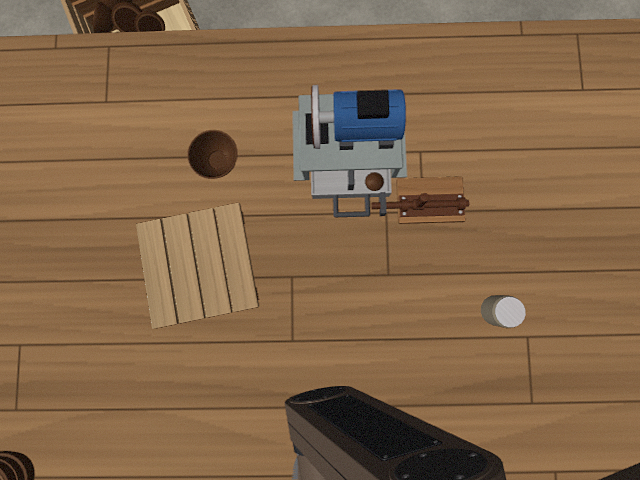

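View pics/side0.png

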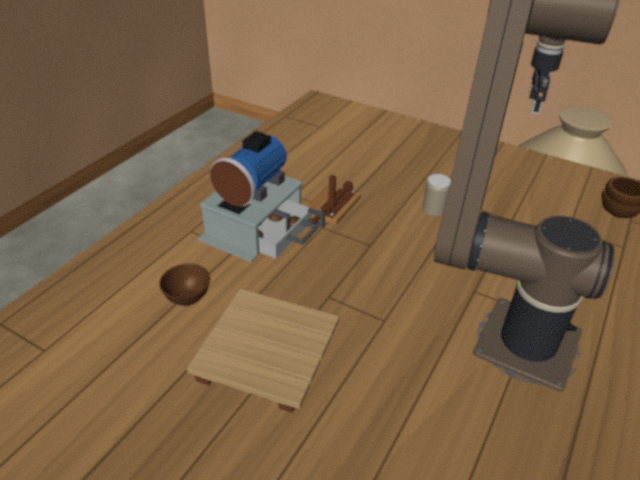

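The top view shows the housing at about (293–406, 95–180), the tray bar at (335–370, 197–216), the bolt handle near (424, 198), the stand centre near (197, 265), the bowl at (213, 154) and the tin at (505, 311). In the side view the handle's top is near (332, 180) and the tray bar near (310, 228). Next I'll zoom in and cast rays.

```bash
cat > h.py <<'E'
import numpy as np, cv2
from plant import ctrl
from scipy.spatial.transform import Rotation as R
def cam(n):
    c=ctrl.read_camera(n); f=240/np.tan(np.radians(c['fovy']/2))
    c['K']=np.array([[f,0,c['cx']],[0,f,c['cy']],[0,0,1.]]); c['d']=np.array(c['distortion']); return c
def ray(c,px):
    p=cv2.undistortPoints(np.array(px,float).reshape(-1,1,2),c['K'],c['d']).reshape(-1,2)
    E=np.array(c['extrinsics']); v=np.c_[p[:,0],-p[:,1],-np.ones(len(p))]@E[:3,:3].T
    return E[:3,3],v
def plane(c,px,z):
    o,v=ray(c,px); return o+v*((z-o[2])/v[:,2])[:,None]
def proj(c,P):
    E=np.array(c['extrinsics']); q=(np.atleast_2d(P)-E[:3,3])@E[:3,:3]; q=q*[1,-1,-1]
    return cv2.projectPoints(q,np.zeros(3),np.zeros(3),c['K'],c['d'])[0].reshape(-1,2)
def two(c1,p1,c2,p2):
    o1,v1=ray(c1,[p1]);o2,v2=ray(c2,[p2]);v1=v1[0];v2=v2[0]
    t=np.linalg.lstsq(np.c_[v1,-v2],o2-o1,rcond=None)[0]
    a,b=o1+v1*t[0],o2+v2*t[1]; return (a+b)/2,np.linalg.norm(a-b)
def move(target,yaw=None):
    """print shift (units) in tool axes from current measured pose"""
    s=ctrl.get_state(); r=R.from_quat(s['tcp_rot'])
    print('shift units',np.round(r.inv().apply(np.array(target)-s['eef_pos'])/0.2,3))
E
python3 - <<'E'
from h import *
t=cam('top');s=cam('side')
a=cv2.resize(t['image'][85:235,285:485,::-1],None,fx=4,fy=4,interpolation=cv2.INTER_CUBIC)
b=cv2.resize(s['image'][120:270,190:390,::-1],None,fx=4,fy=4,interpolation=cv2.INTER_CUBIC)
cv2.imwrite('pics/a.png',a);cv2.imwrite('pics/b.png',b)
print('stand',plane(t,[[137,224],[241,204],[258,306],[152,328]],.04).round(3).tolist())
print('bowl',plane(t,[[213,154]],.058).round(3),'tin',plane(t,[[510,311]],.1).round(3))
E
```

```text
stand [[0.564, 0.453, 0.04], [0.605, 0.216, 0.04], [0.376, 0.177, 0.04], [0.332, 0.412, 0.04]]
bowl [[0.718 0.277 0.058]] tin [[ 0.357 -0.353  0.1  ]]
```

View pics/a.png

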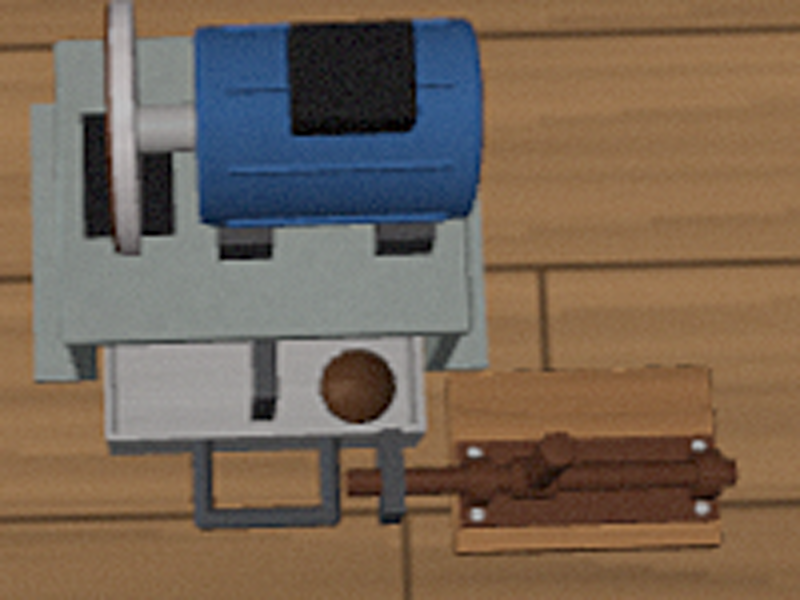

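View pics/b.png

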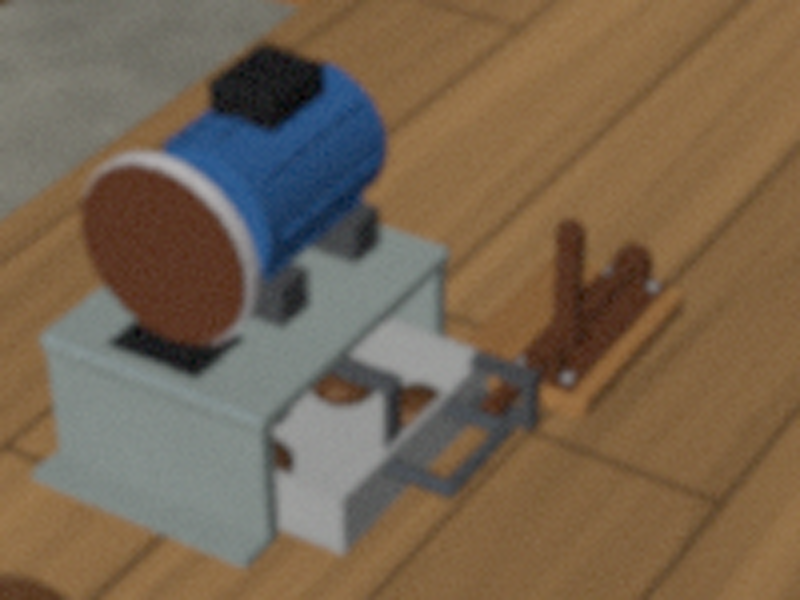

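Crop a (4x, offset 285, 85) shows the roof's front edge (68,340)–(467,330), the bar centre line (198,517)–(338,516), the handle top (557,447), and the packer's top front edge (457,533)–(718,525). Crop b (offset 190, 120) has the handle top at (571,226) and its base at about (569,350).

```bash
python3 - <<'E'
from h import *
t=cam('top');s=cam('side')
A=lambda l:[[285+x/4-.375,85+y/4-.375] for x,y in l]
B=lambda l:[[190+x/4-.375,120+y/4-.375] for x,y in l]
for n,l,z in [('roof',[(68,340),(467,330)],.104),('bar',[(198,517),(338,516)],.038),('packer',[(457,533),(718,525)],.018),('traywall',[(108,438),(425,431)],.045),('rod',[(350,482),(735,470)],.042),('handletop',[(557,447)],.119),('flange front',[(35,380),(485,368)],0.0),('rod tip',[(348,482)],.036),]:
    p=plane(t,A(l),z); print(n,p.round(4).tolist(), np.degrees(np.arctan2(*(p[-1]-p[0])[:2])).round(2) if len(p)>1 else '', 'mid',p.mean(0).round(4))
print('handle 2view',two(t,A([(557,447)])[0],s,B([(571,226)])[0]))
print('side handletop',plane(s,B([(571,224)]),.119).round(4))
print('side bar',plane(s,B([(400,472),(450,488),(487,455)]),.035).round(4))
c=plane(t,[[137,224],[241,204],[258,306],[152,328]],.04);print(c.mean(0),[np.linalg.norm(c[i]-c[i-1]).round(3) for i in range(4)])
E
```

```text
roof [[0.665, 0.0732, 0.104], [0.6655, -0.1407, 0.104]] 179.87 mid [ 0.6652 -0.0338  0.104 ]
bar [[0.5778, 0.0055, 0.038], [0.5767, -0.0733, 0.038]] -179.18 mid [ 0.5772 -0.0339  0.038 ]
packer [[0.5685, -0.1425, 0.018], [0.57, -0.2915, 0.018]] 179.44 mid [ 0.5693 -0.217   0.018 ]
traywall [[0.6229, 0.0553, 0.045], [0.6229, -0.1232, 0.045]] 179.99 mid [ 0.6229 -0.0339  0.045 ]
rod [[0.5953, -0.0804, 0.042], [0.5974, -0.2964, 0.042]] 179.43 mid [ 0.5963 -0.1884  0.042 ]
handletop [[0.5978, -0.1831, 0.119]]  mid [ 0.5978 -0.1831  0.119 ]
flange front [[0.6679, 0.1002, 0.0], [0.669, -0.165, 0.0]] 179.75 mid [ 0.6684 -0.0324  0.    ]
rod tip [[0.5963, -0.0797, 0.036]]  mid [ 0.5963 -0.0797  0.036 ]
handle 2view (array([ 0.5955512 , -0.18249457,  0.12482565]), np.float64(0.0025107123035178884))
side handletop [[ 0.5997 -0.1929  0.119 ]]
side bar [[ 0.6124  0.002   0.035 ]
 [ 0.577  -0.001   0.035 ]
 [ 0.5741 -0.0418  0.035 ]]
[0.46894908 0.31474471 0.04      ] [np.float64(0.236), np.float64(0.241), np.float64(0.232), np.float64(0.239)]
```

Call:
send_rows(
  moves="0 0 0.05 1 -0.617 0 1; 0 0 0.05 1 -0.617 0 1; 0 0 0.05 1 -0.617 0 1; 0 0 0.05 1 -0.617 0 1; 0 0 0.05 1 -0.617 0 1;0 0 0.05 1 -0.617 0 1",
  newtons=60,
)

```text
time: 1.05
eef_pos: [0.3604, -0.4632, 0.2455]
tcp_rot: [1.0, 0.0, -0.0, 0.0]
contact_force: [0.2, -0.5, 0.5]
opening: 1.0
finger_force: 0.0
```

Call:
send_rows(
  moves="0 0 0 0.9 -0.9 0 1; 0 0 0 0.9 -0.9 0 1; 0 0 0 0.9 -0.9 0 1; 0 0 0 0.9 -0.9 0 1;0 0 0 0.9 -0.9 0 1; 0 0 0 0.9 -0.9 0 1",
)

```text
time: 1.8
eef_pos: [0.5402, -0.2841, 0.245]
tcp_rot: [1.0, -0.0, -0.0, 0.0]
contact_force: [0.1, -0.3, 0.3]
opening: 1.004
finger_force: 0.0
```

Call:
send_rows(
  moves="0 0 0 0.283 -0.505 0 0.5; 0 0 0 0.283 -0.505 0 0.5; 0 0 0 0.283 -0.505 0 0.5; 0 0 0 0.283 -0.505 0.3 0.5; 0 0 0 0.283 -0.505 0.5 0.5; 0 0 0 0.283 -0.505 0.65 0.5; 0 0 0 0.283 -0.505 0.77 0.5; 0 0 0 0.283 -0.505 0.77 0.5; 0 0 0 0.283 -0.505 0.77 0.5",
)

```text
time: 2.92
eef_pos: [0.5973, -0.184, 0.0925]
tcp_rot: [1.0, -0.001, 0.001, 0.001]
contact_force: [0.1, -0.2, -0.2]
opening: 0.752
finger_force: 0.0
```

```bash
python3 - <<'E'
from h import *
s=cam('side')
cv2.imwrite('pics/c.png',cv2.resize(s['image'][120:270,230:430,::-1],None,fx=4,fy=4,interpolation=cv2.INTER_CUBIC))
print(ctrl.get_state()['contact_force'])
E
```

```text
[0.8218752  0.05821638 0.49250375]
```

View pics/c.png

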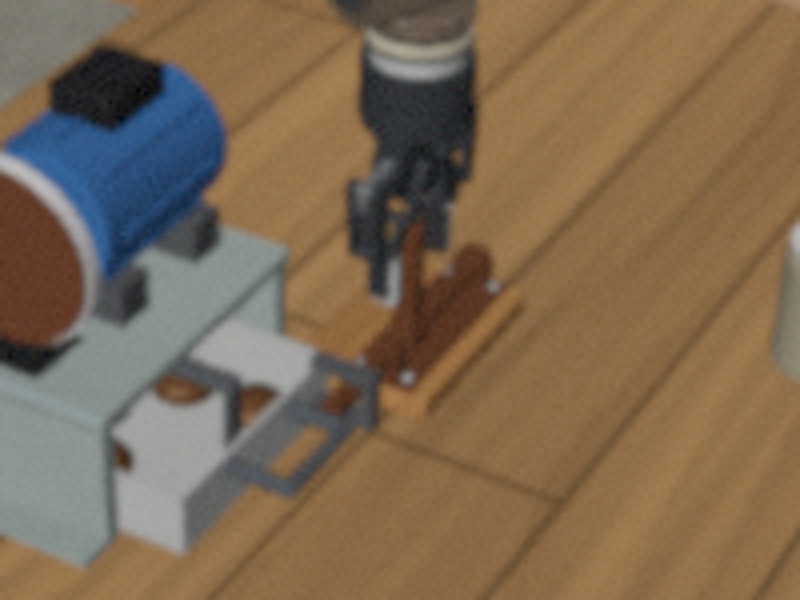

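Image c shows the stem at (411, 230–350) between the two open fingers, whose tips are near (385, 300) and (440, 240). I'll close on it now.

Call:
send_rows(
  moves="0 0 0 0 0 0 0;0 0 0 0 0 0 -0.5;0 0 0 0 0 0 -1; 0 0 0 0 0 0 -1; 0 0 0 0 0 0 -1; 0 0 0 0 0 0 -1",
  newtons=60,
)

```text
time: 3.72
eef_pos: [0.5976, -0.1834, 0.0924]
tcp_rot: [1.0, 0.0, 0.0, 0.001]
contact_force: [-1.1, -5.1, 2.4]
opening: 0.156
finger_force: 59.4
```

Call:
send_rows(
  moves="0 0 0 0 0.02 0 -1; 0 0 0 0 0.04 0 -1; 0 0 0 0 0.045 0 -1; 0 0 0 0 0.045 0 -1",
)

```text
time: 4.22
eef_pos: [0.5976, -0.1881, 0.0924]
tcp_rot: [1.0, 0.0, -0.0, -0.002]
contact_force: [-1.7, 8.0, 7.3]
opening: 0.157
finger_force: 60.1
```

Call:
send_rows(
  moves="0 0 0 0 0.02 0 -1; 0 0 0 0 0.03 0 -1; 0 0 0 0 0.03 0 -1",
)

```text
time: 4.6
eef_pos: [0.5976, -0.1941, 0.0923]
tcp_rot: [1.0, 0.0, -0.0, -0.002]
contact_force: [-1.6, 7.8, 7.3]
opening: 0.156
finger_force: 60.1
```

Call:
send_rows(
  moves="0 0 0 0 0.02 0 -1; 0 0 0 0 0.03 0 -1; 0 0 0 0 0.03 0 -1",
)

```text
time: 4.97
eef_pos: [0.5977, -0.2002, 0.0924]
tcp_rot: [1.0, 0.0, -0.0, -0.002]
contact_force: [-2.1, 8.1, 7.2]
opening: 0.152
finger_force: 60.2
```

Call:
send_rows(
  moves="0 0 0 0 0.02 0 -1; 0 0 0 0 0.02 0 -1; 0 0 0 0 0.02 0 -1",
)

```text
time: 5.35
eef_pos: [0.5977, -0.2012, 0.0924]
tcp_rot: [1.0, 0.001, -0.001, -0.005]
contact_force: [-3.3, 16.9, 9.6]
opening: 0.158
finger_force: 60.8
```

Call:
send_rows(
  moves="0 0 0 0 -0.025 0 -1; 0 0 0 0 -0.05 0 -1; 0 0 0 0 -0.075 0 -1; 0 0 0 0 -0.1 0 -1; 0 0 0 0 -0.1 0 -1;0 0 0 0 -0.1 0 -1",
)

```text
time: 6.1
eef_pos: [0.5976, -0.1894, 0.0923]
tcp_rot: [1.0, 0.0, 0.001, 0.002]
contact_force: [-1.5, -6.1, 4.0]
opening: 0.156
finger_force: 60.2
```

Call:
send_rows(
  moves="0 0 0 0 0.03 0 -1; 0 0 0 0 0.06 0 -1; 0 0 0 0 0.09 0 -1; 0 0 0 0 0.12 0 -1; 0 0 0 0 0.14 0 -1;0 0 0 0 0.14 0 -1",
)

```text
time: 6.85
eef_pos: [0.5977, -0.211, 0.0923]
tcp_rot: [1.0, 0.0, -0.0, -0.003]
contact_force: [-2.0, 12.1, 8.0]
opening: 0.155
finger_force: 61.1
```

Call:
send_rows(
  moves="0 0 0 0 0.015 0 -1; 0 0 0 0 0.025 0 -1; 0 0 0 0 0.025 0 -1",
)

```text
time: 7.22
eef_pos: [0.5977, -0.2114, 0.0924]
tcp_rot: [1.0, 0.0, -0.001, -0.007]
contact_force: [-2.3, 25.5, 12.9]
opening: 0.161
finger_force: 62.7
```

Bound again at about -0.211. Easing back, then pulling.

Call:
send_rows(
  moves="0 0 0 0 -0.03 0 -1; 0 0 0 0 -0.06 0 -1; 0 0 0 0 -0.09 0 -1; 0 0 0 0 -0.11 0 -1; 0 0 0 0 -0.11 0 -1;0 0 0 0 -0.11 0 -1",
)

```text
time: 7.98
eef_pos: [0.5977, -0.2005, 0.0923]
tcp_rot: [1.0, -0.0, 0.001, 0.002]
contact_force: [-1.2, -6.6, 2.5]
opening: 0.152
finger_force: 60.6
```

Call:
send_rows(
  moves="0 0 0 0 0.03 0 -1; 0 0 0 0 0.06 0 -1; 0 0 0 0 0.09 0 -1; 0 0 0 0 0.12 0 -1; 0 0 0 0 0.155 0 -1;0 0 0 0 0.155 0 -1",
)

```text
time: 8.72
eef_pos: [0.5978, -0.2215, 0.0923]
tcp_rot: [1.0, 0.0, -0.001, -0.007]
contact_force: [-3.1, 23.3, 11.7]
opening: 0.152
finger_force: 62.6
```

Call:
send_rows(
  moves="0 0 0 0 -0.03 0 -1; 0 0 0 0 -0.06 0 -1; 0 0 0 0 -0.09 0 -1; 0 0 0 0 -0.11 0 -1; 0 0 0 0 -0.11 0 -1;0 0 0 0 -0.11 0 -1",
)

```text
time: 9.48
eef_pos: [0.5978, -0.2091, 0.0923]
tcp_rot: [1.0, -0.0, 0.001, 0.002]
contact_force: [-1.5, -5.4, 3.7]
opening: 0.156
finger_force: 60.8
```

Call:
send_rows(
  moves="0 0 0 0 0.03 0 -1; 0 0 0 0 0.06 0 -1; 0 0 0 0 0.09 0 -1; 0 0 0 0 0.12 0 -1; 0 0 0 0 0.15 0 -1;0 0 0 0 0.18 0 -1; 0 0 0 0 0.21 0 -1; 0 0 0 0 0.23 0 -1; 0 0 0 0 0.23 0 -1",
)

```text
time: 10.6
eef_pos: [0.598, -0.2498, 0.0924]
tcp_rot: [1.0, -0.0, 0.0, -0.003]
contact_force: [-0.6, 11.2, 7.2]
opening: 0.154
finger_force: 61.5
```

Call:
send_rows(
  moves="0 0 0 0 0.02 0 -1; 0 0 0 0 0.03 0 -1; 0 0 0 0 0.03 0 -1",
)

```text
time: 10.98
eef_pos: [0.598, -0.2499, 0.0923]
tcp_rot: [1.0, 0.0, -0.001, -0.008]
contact_force: [-2.6, 27.6, 15.3]
opening: 0.157
finger_force: 64.0
```

Call:
send_rows(
  moves="0 0 0 0 -0.04 0 -1; 0 0 0 0 -0.05 0 -1; 0 0 0 0 -0.05 0 -0.5; 0 0 0 0 -0.05 0 0; 0 0 0 0 -0.05 0 0.2; 0 0 0 0 -0.05 0 0.2; 0 0 0 0 -0.05 -0.25 0.2; 0 0 0 0 -0.05 -0.5 0.2; 0 0 0 0 -0.05 -0.5 0.2; 0 0 0 0 -0.05 -0.5 0.2",
)

```text
time: 12.22
eef_pos: [0.5969, -0.2488, 0.1909]
tcp_rot: [1.0, -0.0, -0.0, -0.0]
contact_force: [-0.2, 0.3, -1.6]
opening: 0.599
finger_force: 0.0
```

```bash
python3 - <<'E'
from h import *
print(ctrl.get_state()['qpos'].round(2))
t=cam('top')
cv2.imwrite('pics/d.png',cv2.resize(t['image'][85:235,285:485,::-1],None,fx=4,fy=4,interpolation=cv2.INTER_CUBIC))
move([.578,-.034,.030])
E
```

```text
[-0.55  0.27  1.7   0.    1.17  1.02]
shift units [-0.091 -1.071  0.8  ]
```

View pics/d.png

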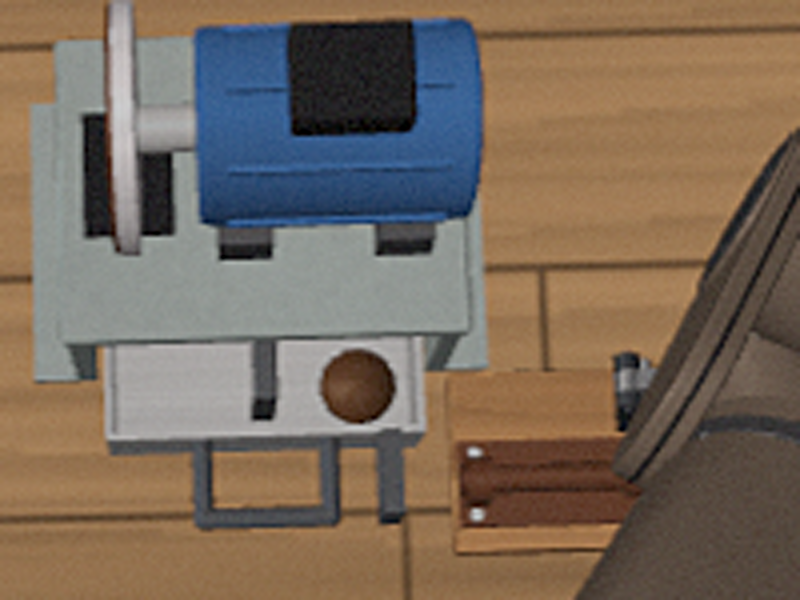

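Image d shows the bolt tip out of the eye (the eye at (390, 480) is empty) and the tray has not moved. Next is the bar.

Call:
send_rows(
  moves="0 0 -0.25 -0.091 -1 0 0; 0 0 -0.25 -0.091 -1 0 0;0 0 -0.25 -0.091 -1 0 0;0 0 -0.25 -0.091 -1 0 0;0 0 -0.25 -0.091 -1 0 0;0 0 -0.25 -0.091 -1 0 0;0 0 -0.25 -0.091 -1 0 0;0 0 -0.25 -0.091 -1 0 0;0 0 -0.25 -0.091 -1 0 0;0 0 -0.25 -0.091 -1 0 0;0 0 -0.25 -0.091 -1 0 0",
)

```text
time: 13.65
eef_pos: [0.5785, -0.0488, 0.19]
tcp_rot: [0.708, 0.707, -0.001, -0.001]
contact_force: [0.1, 1.7, 0.2]
opening: 0.501
finger_force: 0.0
```

```bash
python3 - <<'E'
from h import *
move([.578,-.034,.030])
E
```

```text
shift units [ 0.074 -0.001  0.8  ]
```

Call:
send_rows(
  moves="0 0 0 0.074 0 0 0; 0 0 0 0.074 0 0.2 0; 0 0 0 0.074 0 0.4 0;0 0 0 0.074 0 0.55 0;0 0 0 0.074 0 0.7 0;0 0 0 0.074 0 0.79 0;0 0 0 0.074 0 0.79 0;0 0 0 0.074 0 0.79 -0.4;0 0 0 0.074 0 0.79 -1;0 0 0 0.074 0 0.79 -1;0 0 0 0.074 0 0.79 -1;0 0 0 0.074 0 0.79 -1",
  newtons=40,
)

```text
time: 15.15
eef_pos: [0.5796, -0.0343, 0.035]
tcp_rot: [0.707, 0.707, 0.0, 0.0]
contact_force: [-3.6, 1.5, 6.1]
opening: 0.121
finger_force: 39.6
```

Call:
send_rows(
  moves="0 0 0 0 -0.03 0 -1;0 0 0 0 -0.08 0 -1;0 0 0 0 -0.14 0 -1;0 0 0 0 -0.2 0 -1;0 0 0 0 -0.26 0 -1;0 0 0 0 -0.32 0 -1;0 0 0 0 -0.38 0 -1;0 0 0 0 -0.44 0 -1;0 0 0 0 -0.5 0 -1;0 0 0 0 -0.56 0 -1;0 0 0 0 -0.61 0 -1;0 0 0 0 -0.65 0 -1",
)

```text
time: 16.65
eef_pos: [0.4517, -0.0349, 0.035]
tcp_rot: [0.708, 0.707, 0.002, 0.004]
contact_force: [4.3, -0.1, 0.2]
opening: 0.12
finger_force: 39.5
```

Call:
send_rows(
  moves="0 0 0 0 0 0 -1;0 0 0 0 0 0 -1;0 0 0 0 0 0 -0.5;0 0 0 0 0 0 0;0 0 0 0 0 0 0;0 0 0 0 0 0 0;0 0 0 0 0 -0.2 0;0 0 0 0 0 -0.4 0;0 0 0 0 0 -0.6 0;0 0 0 0 0 -0.8 0;0 0 0 0 0 -0.8 0;0 0 0 0 0 -0.8 0",
)

```text
time: 18.15
eef_pos: [0.4485, -0.034, 0.1925]
tcp_rot: [0.707, 0.707, -0.0, -0.001]
contact_force: [-0.3, 0.4, -0.2]
opening: 0.494
finger_force: 0.0
```

```bash
python3 - <<'E'
from h import *
t=cam('top');s=cam('side')
a=t['image'][150:300,265:465,::-1]
cv2.imwrite('pics/e.png',cv2.resize(a,None,fx=4,fy=4,interpolation=cv2.INTER_CUBIC))
cv2.imwrite('pics/f.png',cv2.resize(s['image'][150:300,210:410,::-1],None,fx=4,fy=4,interpolation=cv2.INTER_CUBIC))
print(ctrl.get_state()['eef_pos'])
E
```

```text
[ 0.44797256 -0.033823    0.19148647]
```

View pics/e.png

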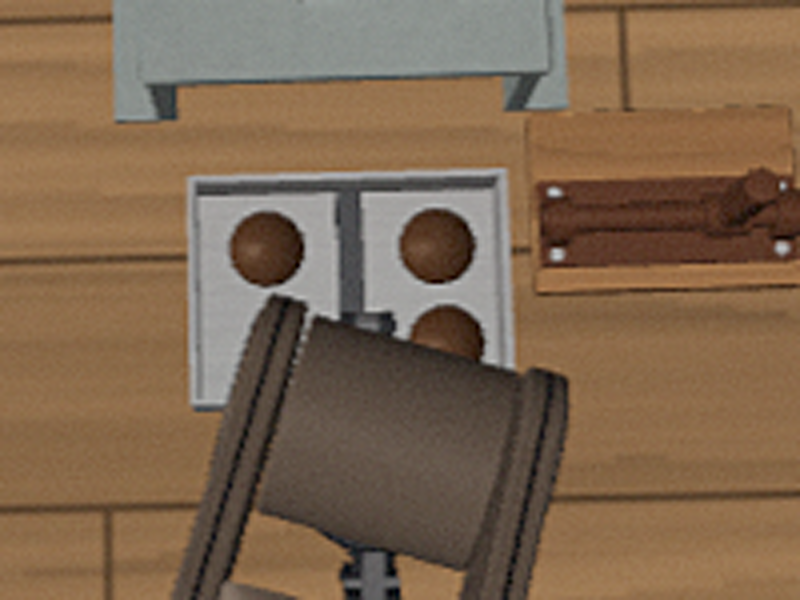

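View pics/f.png

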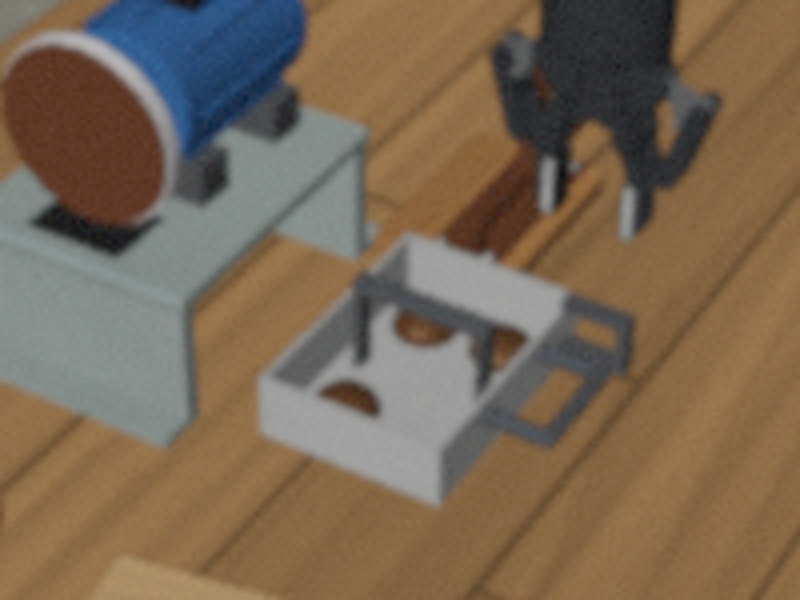

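Images e and f show the tray standing clear of the housing with all three caps in it. Its rear edge is (189,178)–(508,170) in e, and the bridge runs (365,280)–(490,325) in f.

```bash
python3 - <<'E'
from h import *
t=cam('top');s=cam('side')
A=lambda l:[[265+x/4-.375,150+y/4-.375] for x,y in l]
B=lambda l:[[210+x/4-.375,150+y/4-.375] for x,y in l]
print(plane(t,A([(189,178),(508,170)]),.045).round(4), 'bridge',plane(t,A([(347,190),(352,315)]),.074).round(4))
print(plane(s,B([(365,280),(490,325)]),.071).round(4))
E
```

```text
[[ 0.6229  0.0548  0.045 ]
 [ 0.6234 -0.1249  0.045 ]] bridge [[ 0.6084 -0.0331  0.074 ]
 [ 0.5393 -0.0341  0.074 ]]
[[ 0.6029 -0.0371  0.071 ]
 [ 0.5127 -0.0388  0.071 ]]
```

Call:
send_rows(
  moves="0 0 0.25 0 0.55 0 0.2;0 0 0.25 0 0.55 0 0.2;0 0 0.25 0 0.55 0 0.2;0 0 0.25 0 0.55 0 0.2;0 0 0.25 0 0.55 0 0.2;0 0 0.25 0 0.55 0 0.2;0 0 0.25 0 0.55 0 0.2;0 0 0.25 0 0.55 0 0.2;0 0 0.25 0 0.55 0 0.2;0 0 0.25 0 0.55 0 0.2;0 0 0.25 0 0.55 0 0.2",
)

```text
time: 19.73
eef_pos: [0.5588, -0.0341, 0.1926]
tcp_rot: [1.0, 0.0, -0.001, -0.0]
contact_force: [0.0, 0.2, 0.9]
opening: 0.598
finger_force: 0.0
```

```bash
python3 - <<'E'
from h import *
move([.558,-.035,.064]); print(ctrl.get_state()['tcp_rot'])
E
```

```text
shift units [-0.003  0.005  0.643]
[ 9.99999735e-01  3.55293045e-04 -6.17635018e-04 -1.47841553e-04]
```

Call:
send_rows(
  moves="0 0 0 -0.003 0.005 0.2 0.2;0 0 0 -0.003 0.005 0.4 0.2;0 0 0 -0.003 0.005 0.55 0.2;0 0 0 -0.003 0.005 0.64 0.2;0 0 0 -0.003 0.005 0.64 0.2;0 0 0 -0.003 0.005 0.64 -0.2;0 0 0 -0.003 0.005 0.64 -0.6;0 0 0 -0.003 0.005 0.64 -1;0 0 0 -0.003 0.005 0.64 -1;0 0 0 -0.003 0.005 0.64 -1;0 0 0 -0.003 0.005 0.64 -1",
  newtons=60,
)

```text
time: 21.1
eef_pos: [0.5596, -0.0352, 0.0671]
tcp_rot: [1.0, -0.0, 0.001, 0.0]
contact_force: [-1.0, 1.3, 6.0]
opening: 0.146
finger_force: 59.3
```

Call:
send_rows(
  moves="0 0 0 0 0 -0.04 -1;0 0 0 0 0 -0.1 -1;0 0 0 0 0 -0.16 -1;0 0 0 0 0 -0.22 -1;0 0 0 0 0 -0.28 -1;0 0 0 0 0 -0.33 -1;0 0 0 0 0 -0.36 -1;0 0 0 0 0 -0.36 -1",
)

```text
time: 22.1
eef_pos: [0.5588, -0.0353, 0.138]
tcp_rot: [1.0, -0.0, 0.001, 0.0]
contact_force: [-0.1, -0.6, -6.6]
opening: 0.148
finger_force: 58.6
```

Call:
send_rows(
  moves="0 0 0 -0.01 -0.04 0 -1;0 0 0 -0.03 -0.12 0 -1;0 0 0 -0.05 -0.22 0 -1;0 0 0 -0.08 -0.32 0 -1;0 0 0 -0.11 -0.42 0 -1;0 0 0 -0.13 -0.52 0 -1;0 0 0 -0.16 -0.62 0 -1;0 0 0 -0.18 -0.72 0 -1;0 0 0 -0.2 -0.8 0 -1;0 0 0 -0.22 -0.86 0 -1;0 0 0 -0.22 -0.88 0 -1",
)

```text
time: 23.48
eef_pos: [0.5142, 0.1415, 0.1372]
tcp_rot: [1.0, 0.0, -0.0, 0.0]
contact_force: [-0.2, -0.6, -6.7]
opening: 0.146
finger_force: 58.7
```

Call:
send_rows(
  moves="0 0 0 -0.01 -0.04 0 -1;0 0 0 -0.03 -0.12 0 -1;0 0 0 -0.05 -0.22 0 -1;0 0 0 -0.08 -0.32 0 -1;0 0 0 -0.11 -0.42 0 -1;0 0 0 -0.13 -0.52 0 -1;0 0 0 -0.16 -0.62 0 -1;0 0 0 -0.18 -0.72 0 -1;0 0 0 -0.2 -0.8 0 -1;0 0 0 -0.22 -0.85 0 -1;0 0 0 -0.22 -0.86 0 -1;0 0 0 -0.22 -0.86 0 -1",
)

```text
time: 24.98
eef_pos: [0.4707, 0.3126, 0.1373]
tcp_rot: [1.0, -0.0, 0.0, 0.0]
contact_force: [-0.1, 0.7, -7.3]
opening: 0.151
finger_force: 58.8
```

```bash
python3 - <<'E'
from h import *
s=cam('side'); x=ctrl.get_state(); print(x['eef_pos'],x['tcp_rot'].round(3),x['contact_force'],x['qpos'].round(2)); move([.469,.315,.107])
cv2.imwrite('pics/g.png',cv2.resize(s['image'][210:435,120:420,::-1],None,fx=2.5,fy=2.5,interpolation=cv2.INTER_CUBIC))
E
```

```text
[0.47079195 0.31242914 0.13728776] [ 1. -0.  0.  0.] [-0.22773272  0.30242011 -7.02821437] [ 0.41  0.16  1.94 -0.    1.05  1.98]
shift units [-0.009 -0.013  0.151]
```

View pics/g.png

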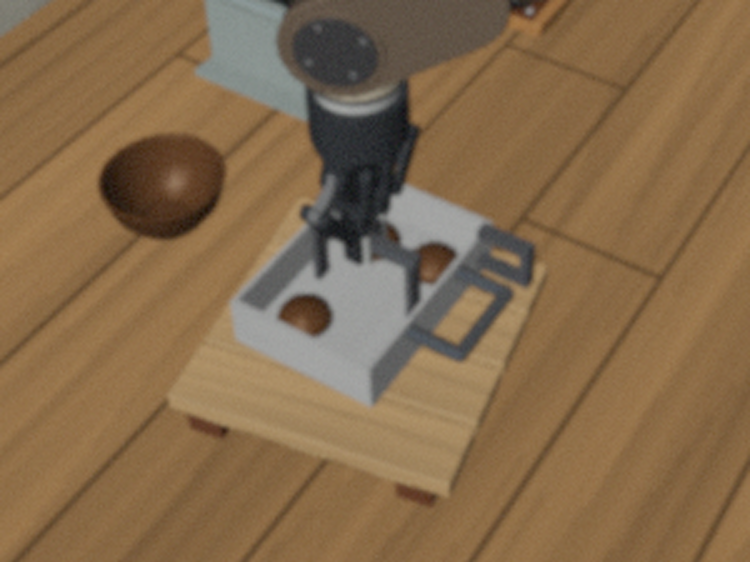

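Image g shows the tray held level over the stand, its front bar at about (465, 320), with all three caps in it. Now I'll lower it slowly.

Call:
send_rows(
  moves="0 0 0 -0.009 -0.013 0.03 -1;0 0 0 -0.009 -0.013 0.06 -1;0 0 0 -0.009 -0.013 0.09 -1;0 0 0 -0.009 -0.013 0.11 -1;0 0 0 -0.009 -0.013 0.125 -1;0 0 0 -0.009 -0.013 0.135 -1;0 0 0 -0.009 -0.013 0.145 -1;0 0 0 -0.009 -0.013 0.152 -1;0 0 0 -0.009 -0.013 0.152 -1;0 0 0 -0.009 -0.013 0.152 -1",
)

```text
time: 26.28
eef_pos: [0.4689, 0.3155, 0.1072]
tcp_rot: [1.0, -0.0, 0.0, -0.0]
contact_force: [-0.9, 0.3, -4.6]
opening: 0.141
finger_force: 58.9
```

Call:
send_rows(
  moves="0 0 0 0 0 0.006 -1;0 0 0 0 0 0.012 -1;0 0 0 0 0 0.012 -1",
)

```text
time: 26.65
eef_pos: [0.4689, 0.3155, 0.1071]
tcp_rot: [1.0, 0.0, -0.0, 0.0]
contact_force: [-6.0, -3.3, 6.7]
opening: 0.147
finger_force: 60.5
```

Seated. Releasing and retreating.

Call:
send_rows(
  moves="0 0 0 0 0 -0.008 -1;0 0 0 0 0 -0.008 -0.7;0 0 0 0 0 -0.008 -0.3;0 0 0 0 0 -0.008 0.2;0 0 0 0 0 -0.008 0.2;0 0 0 0 0 -0.008 0.2;0 0 0 0 0 -0.1 0.2;0 0 0 0 0 -0.25 0.2;0 0 0 0 0 -0.45 0.2;0 0 0 0 0 -0.7 0.2;0 0 0 0 0 -0.7 0.2;0 0 0 0 0 -0.7 0.2",
)

```text
time: 28.15
eef_pos: [0.4687, 0.3155, 0.2453]
tcp_rot: [1.0, -0.0, 0.001, -0.0]
contact_force: [0.3, 0.2, -0.5]
opening: 0.602
finger_force: 0.0
```

```bash
python3 - <<'E'
from h import *
s=cam('side'); print(ctrl.get_state()['eef_pos'],ctrl.get_state()['time'])
cv2.imwrite('pics/i.png',cv2.resize(s['image'][170:435,120:420,::-1],None,fx=2.2,fy=2.2,interpolation=cv2.INTER_CUBIC))
E
```

```text
[0.46825475 0.31522719 0.24395569] 28.2
```

View pics/i.png

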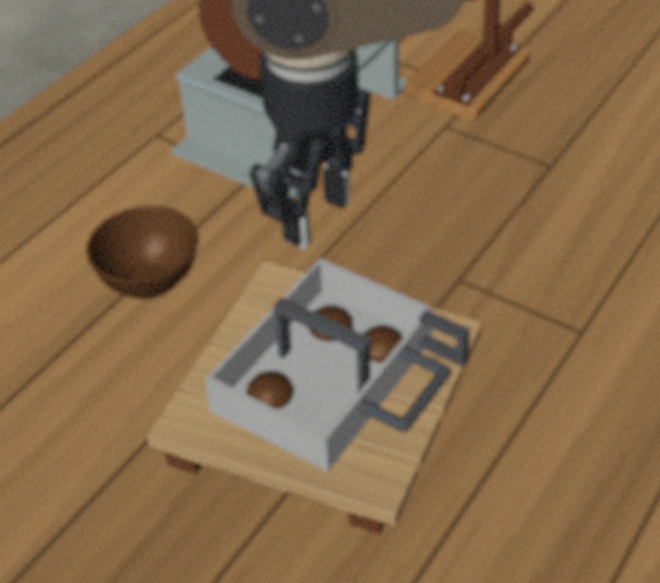

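Image i shows the tray level and centred on the stand at about (320, 360), with all three caps in it and the gripper clear. The bolt is still drawn, so I'm handing in.

```bash
python3 -c "
from plant import ctrl
print(ctrl.sign_off())"
```

```text
the job is handed in; nothing more can be done
None
```

The job is handed in at about 28 s of the 72 s: the bolt is drawn to its stop, and the tray sits level in the middle of the stand with all three caps in it. The robot is clear and never went near the bowl or the tin; sign-off returned no verdict.

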